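# Stand the coffee-machine kit case on its heavy end

## Robot

A 7-joint arm with a two-finger parallel gripper is mounted at the origin on the work surface. World frame = base frame: x ahead of the robot, y to its left, z up, the work surface at z = 0. Lengths are in m, angles in rad, forces in N, time in s.
With the tool pointing down it reaches from about 0.4 to 0.85 m from the base axis. Payload 10.4 kg.
Tool frame: the origin (TCP) lies at the very end of the fingers, on their centre line; the grasp point (between the pads) lies 19 mm behind it; z points along the fingers, y is the line along which they close (so a half turn about z gives the same grasp; the last joint's range is limited). The gripper opens to 85 mm and grips with 20 to 120 N. Pads are 22 mm wide; open, the fingers measure 114 mm over their backs; the gripper's body (76 mm by 85 mm) begins 54 mm behind the grasp point. The pads swing forward as they close: fully open they stand 13 mm farther back than shut.
Start: joints at [1.314, 0.332, -0.065, 1.46, 0.022, 1.35, -0.088], TCP at [0.145, -0.608, 0.231] pointing down, gripper open.
Joint ranges: [-2.6, 2.6], [-0.5, 2.12], [-1.47, 1.34], [0.16, 2.42], [-1.27, 4.41], [0.06, 2.06], [-2.6, 2.6]. Speed limits (rad/s): [2.22, 2.22, 2.79, 2.79, 3.14, 3.14, 3.14].

## Interface

Orientations are given as a unit quaternion [x, y, z, w].
In Python, from workcell import read_state, capture, camera_params, hand_in gives the robot as it stands.
- The arm moves only by the tool send_rows, never from a script. Its arguments are lists of equal length, an entry for each row: "jaw": the opening, from 0 (shut) to 1 (fully open); "xyz": the shift along the tool's x, y, z in mm, a list of three; "angular": the turn, a rotation vector about the tool's x, y, z in rad, a list of three. A call has exactly 10 rows; each row is the pose to reach, as a shift and turn from the pose commanded when the call began, along the tool's axes at that moment; what a row does not reach only later rows make up. A row lasts 1/8 s, in which the tool goes at most 62.5 mm and 10.7 degrees, less where a joint would pass 70% of its speed; a pose out of reach is approached as far as the arm can. A call with a gripper value outside its range is refused whole. The fingers move at their own pace and stop on an object; the grip force is fixed at half the most. Time passes only in rows, so rows that repeat a pose let the fingers close, or fill a call up. It gives the time, the measured TCP pose, the force, the opening and the grip force at its end, in the units of the state.
- read_state(): the state, without advancing time (a new reading comes with each control period).
- capture(name): name is "scene" or "top" or "wrist"; returns the picture (480x640x3 uint8, blue, green, red); there is no depth.
- camera_params(name): a dict with "camera_matrix" (3x3 intrinsics, pixels), "extrinsics" (4x4, takes a point from world to camera coordinates). Camera axes: x right, y down, z forward; pixel columns grow to the right and rows downward; lengths in m; the calibration is good to about 2 mm. A picture is of the moment at which its call begins: read the wrist's pose just before it. camera_params takes no time and is no camera call; for the wrist camera it gives the pose at the moment of the call.
- hand_in(): hands the job in; it is judged then, once.
The state is a dict: "t": time; "qpos": joint angles; "qvel": joint speeds; "joint_torque": joint torques, N m; "tcp_pos": TCP position; "orientation": TCP orientation; "ft_force": force on the tool from outside, world axes, zero at the start; "ft_torque": the same for the moment, N m; "grip_width": finger opening in m; "finger_force": force on a finger pad.
Only numpy, scipy, OpenCV 4.12 (cv2) and the standard library are available. Lean on these libraries where they do the work, as an engineer would, in place of code of your own. Each camera call takes 0.05 s, during which the arm holds its last target. There are 200 camera calls.

## Task

The longer of the two plain metal cases on the coffee counter holds the machine's cleaning kit, packed at one end that you cannot see from outside. Lift it clear of the counter by its middle to judge from its tilt which end is heavy, then stand it upright, heavy end down, in the middle of the wooden board and let go. Leave the shorter case where it is.

Things in the scene. Friction and masses are not known exactly. Their poses are not given: they have to be found in the camera images.
- case_center (a point): Centre of the long metal case: 140 mm long (x), 55 mm wide (y, the way to grip it), 95 mm high (z) as it lies, centre 47.5 mm up; 0.72 to 0.87 kg. Both ends look alike; its centre of mass is 31 to 37 mm off the middle, at random towards +x or -x. Held mid-length, that end sags in a light grip, or turns a firm one by 0.26 N m. Tipped over 40 degrees onto its heavy end, it stands up when let go.
- board: Square wooden board lying fixed on the counter, 170 x 170 mm and 8 mm thick; origin at the centre of its underside, x and y along its sides.
- short_case_center (a point): Centre of the shorter metal case, to be left alone: the same look, 90 mm long (x), 55 mm wide (y), 95 mm high (z), centre 47.5 mm above the counter.
Mind the look-alikes: they are no part of the job. Leave any blue or yellow look-alike of the part that bears case_center alone. Several things have the shape of the board; the one meant has the colours described above.

How it is judged:
On the way:
1. the long case has been lifted clear of the counter (its centre above 110 mm) (height (world z) of case_center above 0.11 m), for 0.3 s.
At the end, for the whole second after the job is handed in: The long case stands at rest on its heavy end on the board, its length within 10 degrees of upright, its centre within 40 mm (seen from above) of the board's centre; the kit inside is at the lower end ((angle between case_center's own x axis and vertical below 0.175 rad or angle between case_center's own x axis and vertical above 2.967 rad) and height (world z) of kit_c0 below 0.045 m and height (world z) of case_center between 0.07 and 0.086 m and horizontal distance between case_center and board below 0.04 m and linear speed of case below 0.02 m/s and angular speed of case below 0.1 rad/s); the robot touches nothing.
It fails at once if the shorter case is moved by more than 20 mm (distance of short_case_center from where it was at the start of the episode above 0.02 m).
It also fails if it takes over 35 s, if anything falls off the work surface, if the arm or the gripper's body presses on something with over 40 N, if the wrist force passes 120 N, or if a joint passes its speed limit or range.

## Working session

There is one attempt and no reset: what is moved stays moved. The work goes in short steps, Python scripts to look and compute and a tool call to move; the robot and the scene stay as the last step left them, time stands still between calls to the robot, and variables do not carry over. Pictures are saved under pics/ and viewed, at most 10 in all, crops included, and the job is handed in when it is done.

Besides the shell and the picture viewer there is one more tool, called after "Call:" as name(argument=value, ...) on one line, values as JSON. send_rows: Moves the arm, as the interface text tells. Its arguments: {"type":"object","properties":{"jaw":{"type":"array"},"xyz":{"type":"array"},"angular":{"type":"array"}},"required":["jaw","xyz","angular"]}

```bash
mkdir -p pics; python3 - <<'E'
from workcell import *
import cv2,numpy as np
s=read_state();print(s)
for n in("scene","top"):
    cv2.imwrite(f"pics/{n}0.png",capture(n));p=camera_params(n)
    print(n,np.round(p["camera_matrix"],1).tolist(),np.round(p["extrinsics"],3).tolist())
E
```

```text
{'t': 0.0, 'qpos': array([ 1.31442461,  0.33288241, -0.06467095,  1.46093522,  0.02159184,
        1.34986773, -0.08851224]), 'qvel': array([-2.98290036e-05, -7.16067909e-04, -1.37574523e-03,  6.61187262e-04,
       -2.31712525e-04,  7.28127707e-04, -1.05241947e-03]), 'joint_torque': array([ 3.37413949e-04, -6.25437355e+01,  4.93911677e-02, -3.91609597e+01,
        1.63116760e-02,  9.64040577e-03,  3.86928821e-05]), 'tcp_pos': array([ 0.14467778, -0.60765187,  0.23051217]), 'orientation': array([ 9.93177583e-01,  1.16609607e-01, -1.13554928e-04, -6.89605772e-04]), 'ft_force': array([ 0.56052532, -0.48014243,  0.20637543]), 'ft_torque': array([ 0.02001753, -0.04981431, -0.05841755]), 'finger_force': 0.0, 'grip_width': 0.08549835185540716}
scene [[545.8, 0.0, 323.8], [0.0, 545.8, 238.4], [0.0, 0.0, 1.0]] [[-0.851, 0.525, -0.0, 0.355], [0.456, 0.739, -0.496, -0.22], [-0.26, -0.422, -0.868, 1.441], [0.0, 0.0, 0.0, 1.0]]
top [[614.1, 0.0, 324.2], [0.0, 614.1, 242.0], [0.0, 0.0, 1.0]] [[-0.015, -1.0, -0.005, 0.06], [-0.987, 0.015, -0.159, 0.434], [0.159, 0.003, -0.987, 1.741], [0.0, 0.0, 0.0, 1.0]]
```

View pics/top0.png

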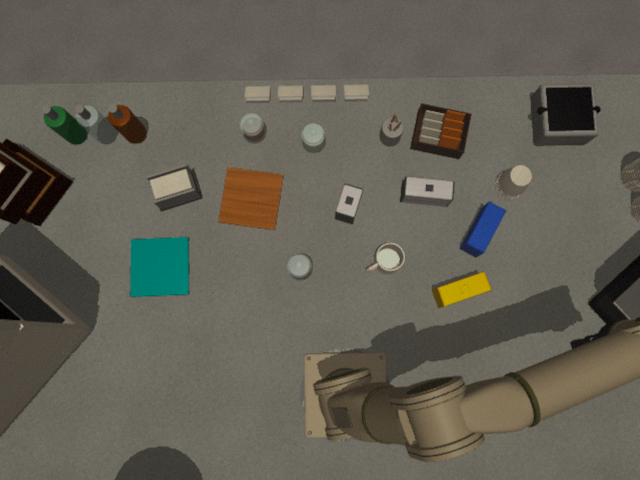

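View pics/scene0.png

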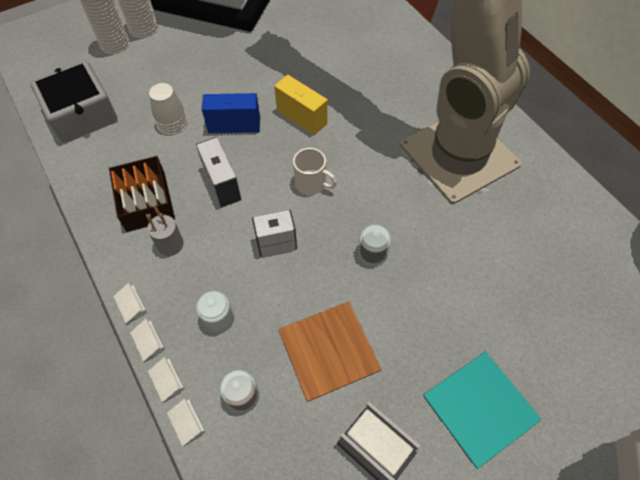

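The top view shows the long case at about (429,190), the short one at (349,202) and the wooden board at (251,198). The teal square is the board's look-alike, and the blue and yellow blocks are the case's look-alikes. Next I measure by contours.

```bash
cat > h.py <<'E'
import numpy as np,cv2
from workcell import *
def ray(name,uv,z,p=None):
    p=p or camera_params(name);K=p["camera_matrix"];T=p["extrinsics"]
    R=T[:3,:3];c=-R.T@T[:3,3]
    d=(R.T@np.linalg.inv(K)@np.c_[np.atleast_2d(uv),np.ones(len(np.atleast_2d(uv)))].T).T
    return c+d*((z-c[2])/d[:,2])[:,None]
E
python3 - <<'E'
from h import *
im=cv2.imread("pics/top0.png")
hsv=cv2.cvtColor(im,cv2.COLOR_BGR2HSV)
def go(nm,m,roi,z):
    x0,y0,x1,y1=roi;k=np.zeros(m.shape,np.uint8);k[y0:y1,x0:x1]=m[y0:y1,x0:x1]
    c=max(cv2.findContours(k,cv2.RETR_EXTERNAL,cv2.CHAIN_APPROX_NONE)[0],key=cv2.contourArea)[:,0]
    w=ray("top",c.astype(float),z)[:,:2]
    r=cv2.minAreaRect((w*1000).astype(np.float32))
    print(nm,c.min(0),c.max(0),r, cv2.boxPoints(r).round().tolist())
br=((hsv[...,2]>140)&(hsv[...,1]<60)).astype(np.uint8)*255
br=cv2.morphologyEx(br,cv2.MORPH_CLOSE,np.ones((3,3)))
go("long",br,(395,165,465,215),.095)
go("short",br,(330,175,368,228),.095)
wd=((hsv[...,0]<20)&(hsv[...,1]>120)&(hsv[...,2]>60)).astype(np.uint8)*255
go("board",wd,(210,160,290,235),.008)
E
```

```text
long [406 177] [452 198] ((575.7512817382812, -245.32449340820312), (130.2913818359375, 51.66487503051758), 83.18478393554688) [[542.0, -307.0], [594.0, -313.0], [609.0, -184.0], [558.0, -178.0]]
short [337 185] [361 215] ((542.9168701171875, -17.911376953125), (51.82426834106445, 80.13032531738281), 70.92747497558594) [[497.0, -29.0], [572.0, -55.0], [589.0, -7.0], [514.0, 20.0]]
board [219 167] [282 229] ((574.677001953125, 270.6517028808594), (169.24578857421875, 169.76937866210938), 81.23985290527344) [[478.0, 200.0], [646.0, 174.0], [671.0, 341.0], [504.0, 367.0]]
```

Call:
send_rows(jaw=[1,1,1,1,1,1,1,1,1,1], xyz=[[56,-28,3],[112,-56,6],[168,-84,10],[224,-112,14],[280,-140,17],[336,-168,20],[392,-196,24],[448,-224,27],[503,-252,30],[503,-252,30]], angular=[[0,0,-0.14],[0,0,-0.28],[0,0,-0.42],[0,0,-0.56],[0,0,-0.7],[0,0,-0.84],[0,0,-0.98],[0,0,-1.1],[0,0,-1.218],[0,0,-1.218]])

```text
t: 1.35
tcp_pos: [0.5787, -0.2403, 0.2003]
orientation: [0.745, 0.667, 0.001, -0.001]
ft_force: [-0.7, 0.1, -0.1]
grip_width: 0.0855
finger_force: 0.0
```

```bash
python3 - <<'E'
from h import *
from scipy.spatial.transform import Rotation as R
s=read_state();p=camera_params("wrist");im=capture("wrist");cv2.imwrite("pics/w1.png",im)
print(s["t"],s["qpos"].round(3),s["tcp_pos"].round(4),R.from_quat(s["orientation"]).as_matrix().round(3).tolist())
hsv=cv2.cvtColor(im,cv2.COLOR_BGR2HSV)
m=((hsv[...,2]>140)&(hsv[...,1]<60)).astype(np.uint8)*255
for c in cv2.findContours(m,cv2.RETR_EXTERNAL,cv2.CHAIN_APPROX_NONE)[0]:
    if cv2.contourArea(c)<3000: continue
    c=c[:,0];w=ray("wrist",c.astype(float),.095,p)[:,:2]
    r=cv2.minAreaRect((w*1000).astype(np.float32));print(c.min(0),c.max(0),r)
E
```

```text
1.35 [ 0.72   0.402 -0.519  1.476  0.198  1.317  0.076] [ 0.5787 -0.2403  0.2003] [[0.109, 0.994, 0.0], [0.994, -0.109, 0.004], [0.004, -0.0, -1.0]]
[503 331] [639 425] ((748.9466552734375, -376.869873046875), (94.65187072753906, 83.94973754882812), 7.785428524017334)
[508 184] [639 283] ((746.2745361328125, -253.92893981933594), (56.548362731933594, 91.60041809082031), 76.8289566040039)
[  0 146] [461 478] ((516.1738891601562, -313.2236633300781), (299.45098876953125, 271.6412048339844), 0.5801907777786255)
[ 0 42] [110 164] ((429.8041687011719, -147.88497924804688), (69.20094299316406, 62.08925247192383), 69.52755737304688)
[0 0] [639 173] ((599.3823852539062, -138.05078125), (90.74528503417969, 373.6803283691406), 79.49491119384766)
```

View pics/w1.png

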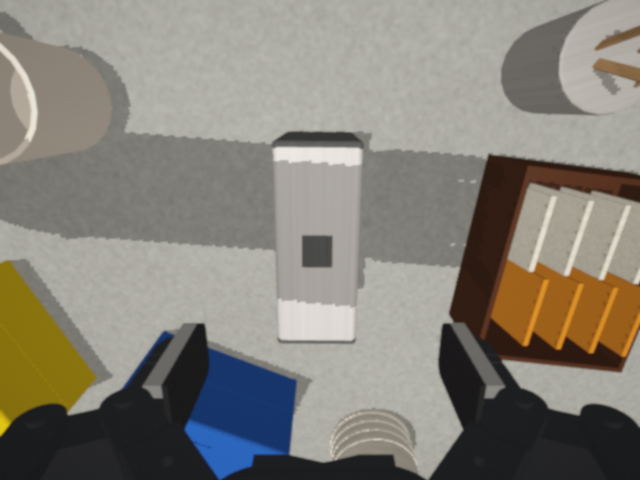

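The wrist picture shows the case's top face with corners (274,148), (362,148), (355,341) and (278,341), and the dark mark at (317,251). The blue block lies beyond its lower end.

```bash
python3 - <<'E'
from h import *
w=ray("wrist",[(274,148),(362,148),(355,341),(278,341),(317,251),(296,380),(168,333)],.095)
print((w*1000).round(), (w[:4].mean(0)*1000).round())
E
```

```text
[[ 554. -181.   95.]
 [ 606. -187.   95.]
 [ 590. -319.   95.]
 [ 536. -313.   95.]
 [ 572. -249.   95.]
 [ 545. -347.   95.]
 [ 461. -298.   95.]] [ 572. -250.   95.]
```

Call:
send_rows(jaw=[1,1,1,1,1,0,0,0,0,0], xyz=[[-11,-6,20],[-11,-6,70],[-11,-6,120],[-11,-6,150],[-11,-6,158],[-11,-6,158],[-11,-6,158],[-11,-6,158],[-11,-6,158],[-11,-6,158]], angular=[[0,0,0.01],[0,0,0.01],[0,0,0.01],[0,0,0.01],[0,0,0.01],[0,0,0.01],[0,0,0.01],[0,0,0.01],[0,0,0.01],[0,0,0.01]])

```text
t: 2.65
tcp_pos: [0.5708, -0.2575, 0.046]
orientation: [0.751, 0.66, 0.001, 0.003]
ft_force: [5.0, -1.6, 6.7]
grip_width: 0.0539
finger_force: 64.8
```

Call:
send_rows(jaw=[0,0,0,0,0,0,0,0,0,0], xyz=[[0,0,-5],[0,0,-15],[0,0,-30],[0,0,-50],[0,0,-75],[0,0,-100],[0,0,-120],[0,0,-130],[0,0,-130],[0,0,-130]], angular=[[0,0,0],[0,0,0],[0,0,0],[0,0,0],[0,0,0],[0,0,0],[0,0,0],[0,0,0],[0,0,0],[0,0,0]])

```text
t: 3.9
tcp_pos: [0.5679, -0.2564, 0.1722]
orientation: [0.751, 0.66, -0.0, -0.001]
ft_force: [-0.5, 0.4, -9.5]
grip_width: 0.0543
finger_force: 65.1
```

```bash
python3 - <<'E'
from h import *
s=read_state();print(s["t"],s["qpos"].round(3),s["tcp_pos"].round(4),s["ft_force"].round(2),s["ft_torque"].round(3))
a=capture("scene");b=capture("wrist");cv2.imwrite("pics/s2.png",np.hstack([cv2.resize(a[60:360,120:440],(400,375)),cv2.resize(b,(400,300),).copy() if 0 else cv2.copyMakeBorder(cv2.resize(b,(400,300)),0,75,0,0,0)]))
E
```

```text
3.9 [ 0.741  0.413 -0.506  1.52   0.205  1.263  0.079] [ 0.5679 -0.2564  0.1722] [-0.54  0.36 -9.51] [ 0.191  0.051 -0.012]
```

View pics/s2.png

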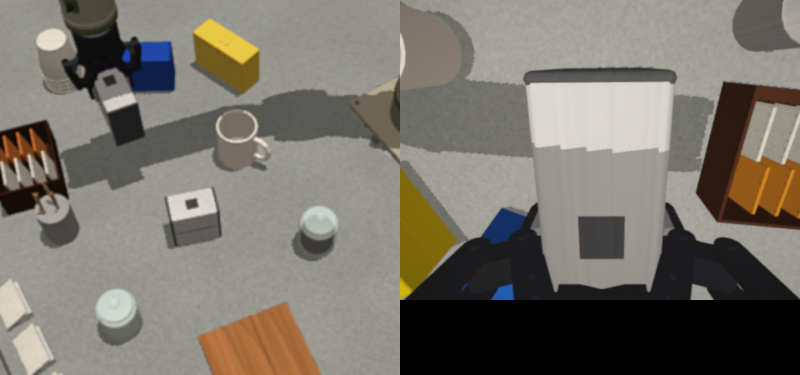

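The +y end looks clearly wider, so it is nearer the camera and raised. With torque x at +0.19 N m, the −y end is the heavy one. Now I measure the tilt.

```bash
python3 - <<'E'
from h import *
from scipy.spatial.transform import Rotation as R
p=camera_params("wrist");K=p["camera_matrix"];T=p["extrinsics"]
sc=1/.625
s=read_state();Rt=R.from_quat(s["orientation"]).as_matrix()
def pt(l,r,v,w):
    l,r=[(q-400)*sc for q in(l,r)];v*=sc
    d=K[0,0]*w/(r-l);c=np.array([((l+r)/2-K[0,2])/K[0,0]*d,(v-K[1,2])/K[1,1]*d,d])
    W=T[:3,:3].T@(c-T[:3,3]);return W,Rt.T@(W-s["tcp_pos"])
A=pt(526,676,82,.055);B=pt(534,668,150,.055);C=pt(555,664,285,.055)
for a in(A,B,C):print([x.round(4).tolist() for x in a])
m=[(578,216),(625,216),(625,259),(578,259)]
for nm in["far","near"]:
    d=A[0]-(B if nm=="far" else C)[0];print("tilt",np.degrees(np.arctan2(d[2],np.hypot(*d[:2]))))
E
```

```text
[[0.5772, -0.1792, 0.2189], [0.0778, -0.0009, -0.0466]]
[[0.5737, -0.206, 0.2164], [0.0507, -0.0009, -0.0441]]
[[0.5687, -0.278, 0.2157], [-0.0213, 0.0034, -0.0435]]
tilt 5.257286314685894
tilt 1.8392524249270272
```

Call:
send_rows(jaw=[0,0,0,0,0,0,0,0,0,0], xyz=[[8,-1,-20],[30,-3,-45],[70,-8,-65],[120,-14,-70],[175,-20,-70],[230,-27,-70],[285,-33,-70],[340,-40,-70],[385,-45,-70],[410,-48,-70]], angular=[[0,0,0],[0,0,0.05],[0,0,0.12],[0,0,0.22],[0,0,0.33],[0,0,0.44],[0,0,0.55],[0,0,0.66],[0,0,0.75],[0,0,0.8]])

```text
t: 5.25
tcp_pos: [0.5728, 0.1605, 0.245]
orientation: [0.949, 0.316, 0.001, -0.0]
ft_force: [-0.3, -0.7, -7.8]
grip_width: 0.0541
finger_force: 66.1
```

```bash
python3 - <<'E'
from h import *
from scipy.spatial.transform import Rotation as R
s=read_state();print(s["t"],s["qpos"].round(3),s["tcp_pos"].round(4),s["ft_force"].round(2),s["ft_torque"].round(3));print(R.from_quat(s["orientation"]).as_matrix().round(3))
E
```

```text
5.25 [ 0.155  0.32  -0.629  1.5    0.189  1.381 -1.412] [0.5728 0.1605 0.245 ] [-0.33 -0.71 -7.76] [-0.008 -0.082 -0.015]
[[ 0.8    0.6    0.002]
 [ 0.6   -0.8    0.001]
 [ 0.002 -0.    -1.   ]]
```

Call:
send_rows(jaw=[0,0,0,0,0,0,0,0,0,0], xyz=[[12,-16,0],[28,-36,0],[44,-57,0],[58,-75,0],[68,-88,0],[68,-88,0],[68,-88,0],[68,-88,0],[68,-88,0],[68,-88,0]], angular=[[0,0,0.03],[0,0,0.08],[0,0,0.13],[0,0,0.17],[0,0,0.2],[0,0,0.2],[0,0,0.2],[0,0,0.2],[0,0,0.2],[0,0,0.2]])

```text
t: 6.5
tcp_pos: [0.5755, 0.2671, 0.2433]
orientation: [0.976, 0.219, 0.0, 0.0]
ft_force: [0.4, -0.1, -8.8]
grip_width: 0.0546
finger_force: 66.2
```

```bash
python3 - <<'E'
from h import *
from scipy.spatial.transform import Rotation as R
F=[];Q=[]
for i in range(6):
    s=read_state();F.append(s["ft_force"]);Q.append(s["ft_torque"]);a=capture("wrist" if i<5 else "scene")
    if i==0:cv2.imwrite("pics/w3.png",a)
M=R.from_quat(s["orientation"]).as_matrix()
print(np.round(Q,3).tolist(),np.mean(F,0).round(2),"tool torque",(M.T@np.mean(Q,0)).round(3))
print(s["t"],s["qpos"].round(3),s["tcp_pos"].round(4));print(M.round(3))
cv2.imwrite("pics/s3.png",cv2.resize(a[200:440,200:520],(800,600)))
E
```

```text
[[0.111, -0.15, -0.003], [0.048, -0.154, 0.025], [0.103, -0.144, -0.03], [0.13, -0.145, 0.012], [0.046, -0.136, 0.03], [0.052, -0.171, 0.059]] [ 0.08  0.04 -8.11] tool torque [ 0.01   0.17  -0.015]
6.75 [-0.047  0.415 -0.624  1.389  0.241  1.413 -1.796] [0.5754 0.2674 0.2433]
[[ 0.904  0.428  0.   ]
 [ 0.428 -0.904 -0.   ]
 [-0.     0.    -1.   ]]
```

View pics/s3.png

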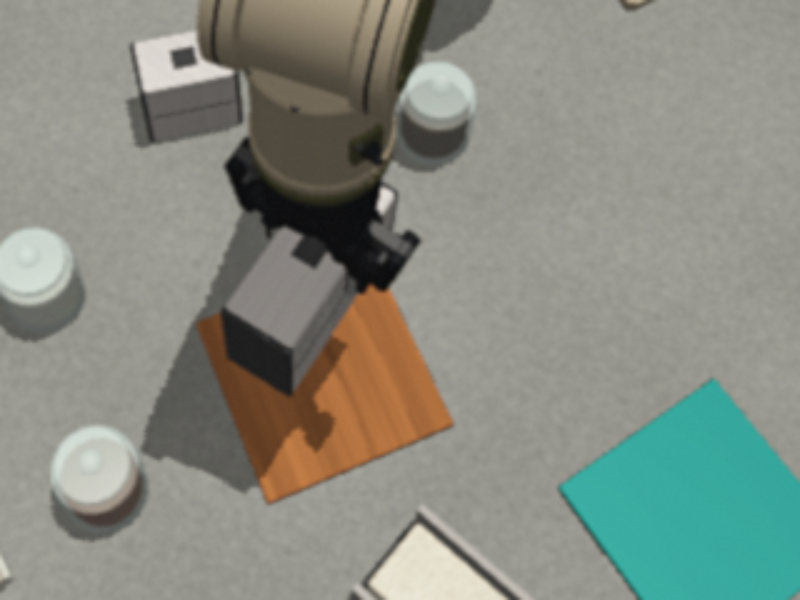

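Mean tool-y torque is 0.17 N m, so the end towards the tool's −x is heavy. Next I tilt so that end goes down. First I check the bowl beside the approach and compute the rotation vectors.

```bash
python3 - <<'E'
from h import *
from scipy.spatial.transform import Rotation as R
print("bowl",ray("top",[(299,266)],.05).round(3),"mug",ray("top",[(390,258)],.08).round(3))
for th in(.1,.25,.4,.55,.7,.85,1.0,1.15,1.3,1.4):
    ps=min(.25,th*.5);print(th,R.from_euler("ZY",[ps,th]).as_rotvec().round(3))
E
```

```text
bowl [[0.364 0.127 0.05 ]] mug [[ 0.379 -0.13   0.08 ]]
0.1 [-0.002  0.1    0.05 ]
0.25 [-0.016  0.25   0.124]
0.4 [-0.04   0.399  0.197]
0.55 [-0.069  0.547  0.244]
0.7 [-0.087  0.696  0.24 ]
0.85 [-0.106  0.845  0.235]
1.0 [-0.125  0.995  0.229]
1.15 [-0.144  1.144  0.222]
1.3 [-0.162  1.293  0.214]
1.4 [-0.175  1.392  0.208]
```

Call:
send_rows(jaw=[0,0,0,0,0,0,0,0,0,0], xyz=[[0,0,0],[0,0,0],[0,0,0],[0,0,0],[0,0,0],[0,0,0],[0,0,0],[0,0,0],[0,0,0],[0,0,0]], angular=[[-0.002,0.1,0.05],[-0.016,0.25,0.124],[-0.04,0.399,0.197],[-0.069,0.547,0.244],[-0.087,0.696,0.24],[-0.106,0.845,0.235],[-0.125,0.995,0.229],[-0.144,1.144,0.222],[-0.144,1.144,0.222],[-0.144,1.144,0.222]])

```text
t: 8.05
tcp_pos: [0.5662, 0.2723, 0.2782]
orientation: [0.856, 0.079, 0.509, -0.04]
ft_force: [3.1, 15.4, 0.4]
grip_width: 0.0543
finger_force: 69.1
```

```bash
cat > st.py <<'E'
from h import *
from scipy.spatial.transform import Rotation as R
s=read_state();M=R.from_quat(s["orientation"]).as_matrix()
print(s["t"],s["qpos"].round(3),s["tcp_pos"].round(4),s["ft_force"].round(1),s["ft_torque"].round(2),s["grip_width"]);print(M.round(3))
E
python3 st.py; python3 - <<'E'
from h import *
a=capture("scene");b=capture("wrist")
cv2.imwrite("pics/s4.png",np.hstack([cv2.resize(a[190:430,200:520],(400,300)),cv2.resize(b,(400,300))]))
E
```

```text
8.05 [ 0.793 -0.501 -1.328  2.235  0.468  0.065 -2.604] [0.5662 0.2723 0.2782] [ 3.1 15.4  0.4] [0.87 1.21 1.84] 0.05431658530250124
[[ 0.47   0.176  0.865]
 [ 0.094 -0.984  0.149]
 [ 0.878  0.011 -0.479]]
```

View pics/s4.png

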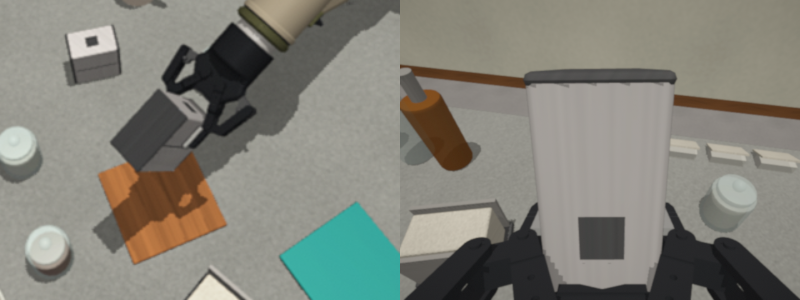

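The case is still firm in the grip at 61°, but this pose sits on the limits of j2, j6 and j7. I'll fit the kinematics from the recorded states and find a comfortable configuration before moving again.

```bash
cat > kin.py <<'E'
import numpy as np, itertools
from scipy.spatial.transform import Rotation as R
D=[([1.31442,.33288,-.06467,1.46094,.02159,1.34987,-.08851],[.14468,-.60765,.23051],[.993177,.116609,-.000114,-.00069]),
([.72,.402,-.519,1.476,.198,1.317,.076],[.5787,-.2403,.2003],[.745,.667,.001,-.001]),
([.741,.413,-.506,1.52,.205,1.263,.079],[.5679,-.2564,.1722],[.751,.66,0,-.001]),
([.155,.32,-.629,1.5,.189,1.381,-1.412],[.5728,.1605,.245],[.949,.316,.001,0]),
([-.047,.415,-.624,1.389,.241,1.413,-1.796],[.5754,.2674,.2433],[.976,.219,0,0]),
([.793,-.501,-1.328,2.235,.468,.065,-2.604],[.5662,.2723,.2782],[.856,.079,.509,-.04])]
def rots(q,s):
    A=[];r=R.identity()
    for i in range(7):
        r=r*R.from_rotvec(s[i]*q[i]*np.array([[0,0,1],[0,1,0]][i%2]));A.append(r.as_matrix())
    return A
E
python3 - <<'E'
from kin import *
best=[]
for s in itertools.product([1,-1],repeat=7):
    E=[R.from_matrix(rots(q,s)[6]).inv()*R.from_quat(o) for q,p,o in D]
    m=E[0]; best.append((max((m.inv()*e).magnitude() for e in E),s,m.as_quat().round(3)))
best.sort(key=lambda b:b[0])
for b in best[:3]:
    s=b[1];A=[];y=[]
    for q,p,o in D:
        r=rots(q,s);A.append(np.c_[[0,0,1],r[2][:,2],r[2][:,0],r[4][:,2],r[4][:,0],r[6][:,2]]);y.append(p)
    A=np.vstack(A);y=np.hstack(y)
    for cols in([0,1,3,5],[0,1,2,3,4,5]):
        x=np.linalg.lstsq(A[:,cols],y,rcond=None)[0];print(b,cols,x.round(4),abs(A[:,cols]@x-y).max())
E
```

```text
(0.001539634767663344, (-1, 1, -1, 1, -1, 1, -1), array([-0.   , -0.   ,  0.707,  0.707])) [0, 1, 3, 5] [0.2211 0.5144 0.4578 0.3797] 0.05524233811574103
(0.001539634767663344, (-1, 1, -1, 1, -1, 1, -1), array([-0.   , -0.   ,  0.707,  0.707])) [0, 1, 2, 3, 4, 5] [ 0.2463  0.634  -0.1305  0.5611  0.0687  0.4666] 0.03684708834153136
(0.9298961807999399, (-1, 1, -1, 1, 1, 1, -1), array([ 0.014, -0.016,  0.704,  0.71 ])) [0, 1, 3, 5] [0.102  0.4136 0.5091 0.1407] 0.14510768356137504
(0.9298961807999399, (-1, 1, -1, 1, 1, 1, -1), array([ 0.014, -0.016,  0.704,  0.71 ])) [0, 1, 2, 3, 4, 5] [ 0.0316  0.0606  0.2826  0.2663 -0.3009 -0.0099] 0.03611290139861298
(1.2391340199540901, (-1, 1, -1, -1, 1, 1, 1), array([0.704, 0.701, 0.084, 0.071])) [0, 1, 3, 5] [ 0.1685  0.0311 -0.6087  0.2469] 0.42670919474632496
(1.2391340199540901, (-1, 1, -1, -1, 1, 1, 1), array([0.704, 0.701, 0.084, 0.071])) [0, 1, 2, 3, 4, 5] [-0.0559  0.6836  0.713   0.1656 -0.4094  0.176 ] 0.03536427575497275
```

```bash
cat >> kin.py <<'E'
S=(-1,1,-1,1,-1,1,-1);TOOL=R.from_quat([0,0,.7071068,.7071068])
def cols(q):
    r=rots(q,S)
    return np.c_[[0,0,1],r[0][:,0],r[0][:,1],r[2][:,2],r[2][:,1],r[4][:,2],r[4][:,1],r[6][:,2]],r
E
python3 - <<'E'
from kin import *
A=np.vstack([cols(q)[0] for q,_,_ in D]);y=np.hstack([p for _,p,_ in D])
x,_,rk,sv=np.linalg.lstsq(A,y,rcond=None);print(x.round(4),rk,sv.round(3),abs(A@x-y).max())
E
```

```text
[ 2.588e-01  2.000e-04 -2.190e-02  4.486e-01 -2.390e-02  4.898e-01
  2.000e-04  3.437e-01] 8 [4.224 4.085 3.398 1.14  0.658 0.352 0.243 0.115] 0.0004282596695165397
```

```bash
cat >> kin.py <<'E'
X=np.array([.2588,.0002,-.0219,.4486,-.0239,.4898,.0002,.3437])
LO=np.array([-2.6,-.5,-1.47,.16,-1.27,.06,-2.6]);HI=np.array([2.6,2.12,1.34,2.42,4.41,2.06,2.6])
def fk(q):
    A,r=cols(q);return A@X,R.from_matrix(r[6])*TOOL
def err(q,p,o):
    P,O=fk(q);return np.r_[(p-P),(o*O.inv()).as_rotvec()]
def jac(q):
    J=np.zeros((6,7))
    P,O=fk(q)
    for i in range(7):
        d=q.copy();d[i]+=1e-5;a,b=fk(d);J[:,i]=np.r_[(a-P),(b*O.inv()).as_rotvec()]/1e-5
    return J
def go(q,p,o,n=30):
    for _ in range(n):
        J=jac(q);q=np.clip(q+J.T@np.linalg.solve(J@J.T+1e-5*np.eye(6),err(q,p,o)),LO,HI)
    return q
def tool(yaw,th):  # tool x heading yaw, tilt th outward
    return R.from_euler("z",yaw)*R.from_matrix(np.diag([1.,-1,-1]))*R.from_euler("y",th)
E
cat > ex.py <<'E'
from kin import *
from scipy.optimize import least_squares
rng=np.random.default_rng(0)
B=np.array([.575,.271])
for yd in(-10,10,25,40,60):
  for td in(50,60,70,80,90):
    th=np.radians(td);o=tool(np.radians(yd),th);z=.008+.046*np.cos(th)+.063*np.sin(th)
    p=np.r_[B,z+.005];best=None
    for k in range(6):
        q0=np.clip(np.array([-.05,.4,-.6,1.4,.24,1.4,-1.8])+rng.normal(0,.3*(k>0),7),LO,HI)
        r=least_squares(lambda q:np.r_[10*err(q,p,o),.02*(q-(LO+HI)/2)/(HI-LO)],q0,bounds=(LO-1e-6,HI+1e-6),max_nfev=60)
        e=np.abs(err(r.x,p,o)).max();m=np.minimum(r.x-LO,HI-r.x).min()
        if best is None or (e<2e-3,m)>(best[0]<2e-3,best[1]):best=(e,m,r.x)
    print(yd,td,"err%.4f margin%.2f"%best[:2],best[2].round(2))
E
python3 ex.py
python3 - <<'E'
from kin import *
q=np.array(D[4][0])
for th in np.linspace(.1,1.14,9):
    yaw=np.radians(25.3)-min(.25,th*.5);q=go(q,np.array(D[4][1]),tool(yaw,th),4);print(round(th,2),q.round(2),np.abs(err(q,np.array(D[4][1]),tool(yaw,th))).max().round(3))
E
```

```text
-10 50 err0.0000 margin-0.00 [-1.97  0.87  1.34  2.19 -0.33  0.21 -2.4 ]
-10 60 err0.0000 margin-0.00 [-2.05  1.12  1.34  2.25 -0.59  0.11 -2.36]
-10 70 err0.1821 margin-0.00 [ 1.18 -0.5  -1.47  2.18  0.4   0.06 -2.6 ]
-10 80 err0.2646 margin-0.00 [ 1.11 -0.5  -1.33  2.13  0.46  0.06 -2.6 ]
-10 90 err0.3515 margin-0.00 [ 1.04 -0.5  -1.22  2.07  0.52  0.06 -2.6 ]
10 50 err0.0674 margin-0.00 [ 0.91 -0.36 -1.47  2.34  0.52  0.06 -2.6 ]
10 60 err0.1212 margin-0.00 [ 0.89 -0.5  -1.47  2.28  0.41  0.06 -2.6 ]
10 70 err0.1954 margin-0.00 [ 0.8  -0.5  -1.33  2.23  0.46  0.06 -2.6 ]
10 80 err0.2769 margin-0.00 [ 0.65 -0.5  -1.12  2.2   0.53  0.06 -2.6 ]
10 90 err0.3609 margin-0.00 [ 0.54 -0.5  -0.96  2.16  0.6   0.06 -2.6 ]
25 50 err0.0639 margin-0.00 [-1.84 -0.01  1.34  2.28  1.    0.06 -2.6 ]
25 60 err0.1382 margin-0.00 [ 0.97  0.   -1.47  2.17  1.    0.06 -2.6 ]
25 70 err0.2150 margin-0.00 [-0.55 -0.41  0.05  2.42  1.02  0.06 -2.6 ]
25 80 err0.0158 margin-0.00 [ 1.06  2.12 -1.45  2.42  3.14  1.   -2.6 ]
25 90 err0.0631 margin-0.00 [ 1.23  2.12 -1.42  2.42  3.2   0.76 -2.6 ]
40 50 err0.0368
[... 479 characters left out ...]
-0.89]
60 70 err0.0000 margin-0.00 [ 1.09  1.21 -1.33  2.18 -1.19  0.06  1.03]
60 80 err0.0000 margin0.02 [ 1.2   1.64 -1.37  2.17  0.8   0.08 -0.62]
60 90 err0.0001 margin0.12 [ 1.22  1.76 -1.27  2.12 -0.67  0.18  1.01]
0.1 [-0.01  0.34 -0.63  1.49  0.23  1.28 -1.84] 0.0
0.23 [ 0.01  0.24 -0.63  1.61  0.22  1.12 -1.91] 0.0
0.36 [ 0.02  0.15 -0.63  1.73  0.25  0.96 -2.01] 0.0
0.49 [ 0.    0.07 -0.63  1.84  0.33  0.81 -2.17] 0.0
0.62 [-0.01  0.   -0.63  1.96  0.42  0.66 -2.29] 0.0
0.75 [-0.01 -0.05 -0.65  2.06  0.61  0.51 -2.49] 0.0
0.88 [ 0.07 -0.08 -0.75  2.16  0.96  0.41 -2.6 ] 0.194
1.01 [ 0.14 -0.09 -0.85  2.24  1.46  0.4  -2.6 ] 0.65
1.14 [-0.09 -0.06 -0.7   2.3   1.8   0.54 -2.6 ] 1.02
```

```bash
sed -i 's/for yd in.*/for yd in(75,90,105,120,150,180,-150,-120,-90,-60):/; s/for td in.*/for td in(50,60,70):/' ex.py; python3 ex.py
```

```text
75 50 err0.0000 margin0.46 [ 0.66  0.59 -0.91  1.96 -0.7   0.56  0.21]
75 60 err0.0000 margin0.43 [ 0.8   0.76 -1.01  1.99 -0.82  0.54  0.46]
75 70 err0.0000 margin0.20 [ 0.8   0.86 -0.94  2.   -1.07  0.63  0.8 ]
90 50 err0.0000 margin0.63 [ 0.51  0.65 -0.75  1.79 -0.62  0.84  0.31]
90 60 err0.0000 margin0.53 [ 0.59  0.76 -0.78  1.79 -0.74  0.87  0.49]
90 70 err0.0000 margin0.33 [ 0.55  0.83 -0.67  1.79 -0.94  0.99  0.72]
105 50 err0.0000 margin0.77 [ 0.39  0.73 -0.66  1.6  -0.5   1.09  0.38]
105 60 err0.0000 margin0.72 [ 0.49  0.86 -0.75  1.58 -0.54  1.13  0.46]
105 70 err0.0000 margin0.63 [ 0.58  1.02 -0.84  1.55 -0.54  1.16  0.51]
120 50 err0.0000 margin0.75 [ 0.33  0.87 -0.7   1.4  -0.32  1.31  0.41]
120 60 err0.0000 margin0.68 [ 0.37  0.97 -0.72  1.35 -0.4   1.38  0.47]
120 70 err0.0000 margin0.62 [ 0.43  1.11 -0.79  1.3  -0.43  1.44  0.5 ]
150 50 err0.0000 margin0.30 [ 0.01  1.01 -0.47  1.01 -0.26  1.76  0.69]
150 60 err0.0000 margin0.18 [ 0.06  1.15 -0.59  0.9  -0.26  1.88  0.64]
150 70 err0.0000 margin0.07 [ 0.12  1.33 -0.81  0.78 -0.18  1.99  0.53]
180 50 err0.0111 margin-0.
[... 373 characters left out ...]
0.65  1.14  0.24  1.11 -0.11  2.06  1.71]
-120 50 err0.0000 margin0.00 [-0.68  1.09  0.04  0.8   0.3   2.06  2.  ]
-120 60 err0.0266 margin-0.00 [-0.98  1.26  0.76  0.87 -0.11  2.06  2.3 ]
-120 70 err0.0652 margin-0.00 [-1.05  1.34  0.87  0.97 -0.1   2.06  2.39]
-90 50 err0.3337 margin-0.00 [-1.6   1.75  1.34  2.16 -1.19  1.02 -2.6 ]
-90 60 err0.4183 margin-0.00 [-0.82  1.05  1.34  0.48  0.06  2.06 -2.6 ]
-90 70 err0.4284 margin-0.00 [-0.86  1.13  1.34  0.43  0.2   2.06 -2.6 ]
-60 50 err0.1667 margin-0.00 [-1.67  1.48  1.34  1.98 -0.88  0.76 -2.6 ]
-60 60 err0.2108 margin-0.00 [-1.86  1.77  1.34  2.12 -1.04  0.78 -2.6 ]
-60 70 err0.2393 margin-0.00 [-2.1   2.12  1.34  2.21 -1.18  0.96 -2.6 ]
```

Heading 105° (coming from the side) with a tilt of about 65° has good joint margins. So I untilt while yawing back, then tilt again there.

```bash
python3 - <<'E'
from kin import *
q=np.array(D[5][0]);P0=np.array(D[4][1]);O0=tool(np.radians(11),1.144)
for k in range(1,11):
    th=min(1.144,.125*k);ps=.08*k
    r=R.from_euler("YZ",[-th,-ps]);q=go(q,P0,O0*r,6);print(r.as_rotvec().round(2).tolist(),q.round(2),np.abs(err(q,P0,O0*r)).max().round(3))
for k in range(1,8):
    O=O0*R.from_euler("YZ",[-1.144,-.8-.12*k]);q=go(q,P0,O,6)
print(q.round(2))
yaw=np.radians(105)
for th in np.linspace(.14,1.13,8):q=go(q,P0-[0,0,.04],tool(yaw,th),6);print(q.round(2))
q=go(q,np.r_[P0[:2],.09],tool(yaw,1.13));print(q.round(2))
E
```

```text
[0.0, -0.12, -0.08] [ 0.92 -0.44 -1.44  2.23  0.53  0.06 -2.55] 0.024
[0.02, -0.25, -0.16] [ 0.78 -0.22 -1.36  2.15  0.61  0.26 -2.41] 0.0
[0.04, -0.37, -0.24] [ 0.61 -0.08 -1.22  2.06  0.55  0.46 -2.19] 0.0
[0.08, -0.5, -0.31] [ 0.54  0.02 -1.17  1.96  0.48  0.63 -2.  ] 0.0
[0.12, -0.62, -0.39] [ 0.5   0.13 -1.17  1.85  0.47  0.81 -1.87] 0.0
[0.18, -0.74, -0.46] [ 0.45  0.25 -1.17  1.74  0.49  0.99 -1.77] 0.0
[0.24, -0.85, -0.52] [ 0.39  0.36 -1.16  1.63  0.51  1.16 -1.68] 0.0
[0.32, -0.96, -0.59] [ 0.32  0.47 -1.14  1.51  0.51  1.32 -1.59] 0.0
[0.4, -1.07, -0.64] [ 0.25  0.57 -1.12  1.39  0.52  1.48 -1.5 ] 0.0
[0.46, -1.08, -0.71] [ 0.25  0.59 -1.13  1.37  0.52  1.5  -1.42] 0.0
[ 0.31  0.67 -1.28  1.37  0.64  1.55 -0.65]
[ 0.42  0.73 -1.32  1.45  0.59  1.42 -0.6 ]
[ 0.52  0.77 -1.38  1.47  0.52  1.36 -0.54]
[ 0.61  0.84 -1.43  1.49  0.45  1.31 -0.48]
[ 0.68  0.91 -1.47  1.5   0.4   1.27 -0.42]
[ 0.73  0.98 -1.47  1.51  0.32  1.23 -0.34]
[ 0.78  1.06 -1.47  1.52  0.24  1.2  -0.26]
[ 0.81  1.14 -1.47  1.53  0.17  1.18 -0.18]
[ 0.83  1.23 -1.47  1.53  0.1   1.17 -0.11]
[ 0.81  1.36 -1.37  1.55  0.17  1.1   0.  ]
```

Call:
send_rows(jaw=[0,0,0,0,0,0,0,0,0,0], xyz=[[0,0,0],[0,0,0],[0,0,0],[0,0,0],[0,0,0],[0,0,0],[0,0,0],[0,0,0],[0,0,0],[0,0,0]], angular=[[0,-0.12,-0.08],[0.02,-0.25,-0.16],[0.04,-0.37,-0.24],[0.08,-0.5,-0.31],[0.12,-0.62,-0.39],[0.18,-0.74,-0.46],[0.24,-0.85,-0.52],[0.32,-0.96,-0.59],[0.4,-1.07,-0.64],[0.46,-1.08,-0.71]])

```text
t: 9.4
tcp_pos: [0.5692, 0.2724, 0.2811]
orientation: [0.882, 0.471, -0.036, -0.008]
ft_force: [0.2, 0.8, -8.1]
grip_width: 0.0544
finger_force: 68.6
```

```bash
python3 st.py
```

```text
9.4 [ 0.109  0.541 -0.946  1.255  0.396  1.615 -1.362] [0.5692 0.2724 0.2811] [ 0.2  0.8 -8.1] [ 0.25 -0.37  0.01] 0.0543524981174273
[[ 0.555  0.829 -0.07 ]
 [ 0.83  -0.557 -0.02 ]
 [-0.056 -0.047 -0.997]]
```

```bash
cat > plan.py <<'E'
import sys
from kin import *
from scipy.spatial.transform import Slerp
from workcell import read_state
def plan(p,yaw,th,n=10):
    s=read_state();q=s["qpos"].copy();P0=s["tcp_pos"];O0=R.from_quat(s["orientation"])
    O1=tool(np.radians(yaw),np.radians(th));rv=(O0.inv()*O1).as_rotvec();dx=O0.inv().apply(np.array(p)-P0)*1000
    print("rv",rv.round(3),np.degrees(np.linalg.norm(rv)).round(1),"dx",dx.round(1))
    for k in range(1,n+1):
        o=O0*R.from_rotvec(rv*k/n);pp=P0+(np.array(p)-P0)*k/n;q=go(q,pp,o,6)
        if k%3==1:print(k,q.round(2),np.abs(err(q,pp,o)).max().round(4))
if __name__=="__main__": plan([float(a) for a in sys.argv[1:4]],float(sys.argv[4]),float(sys.argv[5]))
E
python3 plan.py .567 .302 .16 105 65; python3 plan.py .575 .304 .16 115 65
```

```text
rv [ 0.423  1.093 -0.797] 81.2 dx [ 30.1 -12.7 120.3]
1 [ 0.23  0.51 -1.    1.34  0.33  1.48 -1.25] 0.0
4 [ 0.56  0.56 -1.18  1.54  0.12  1.17 -0.83] 0.0
7 [ 0.75  0.83 -1.32  1.63  0.03  1.02 -0.41] 0.0
10 [ 0.77  1.2  -1.36  1.57  0.02  1.07 -0.01] 0.0
rv [ 0.518  1.054 -0.953] 86.7 dx [ 36.2  -7.2 119.7]
1 [ 0.22  0.53 -1.    1.33  0.33  1.5  -1.23] 0.0
4 [ 0.52  0.61 -1.18  1.48  0.14  1.24 -0.79] 0.0
7 [ 0.66  0.9  -1.29  1.51  0.06  1.17 -0.35] 0.0
10 [ 0.64  1.25 -1.34  1.39  0.05  1.29  0.04] 0.0
```

Call:
send_rows(jaw=[0,0,0,0,0,0,0,0,0,0], xyz=[[3,-1,12],[6,-2.5,24],[9,-4,36],[12,-5,48],[15,-6,60],[18,-7.5,72],[21,-9,84],[24,-10,96],[30,-13,120],[30,-13,120]], angular=[[0.046,0.12,-0.088],[0.093,0.24,-0.175],[0.14,0.36,-0.262],[0.186,0.48,-0.35],[0.233,0.6,-0.438],[0.28,0.72,-0.525],[0.326,0.84,-0.612],[0.372,0.96,-0.7],[0.423,1.093,-0.797],[0.423,1.093,-0.797]])

```text
t: 10.65
tcp_pos: [0.5658, 0.3001, 0.1525]
orientation: [0.517, 0.666, 0.325, -0.428]
ft_force: [-0.4, -0.4, -8.8]
grip_width: 0.0545
finger_force: 69.3
```

```bash
python3 st.py; python3 plan.py .567 .302 .09 105 65;python3 - <<'E'
from h import *
a=capture("scene");b=capture("wrist")
cv2.imwrite("pics/s5.png",np.hstack([cv2.resize(a[190:430,160:480],(400,300)),cv2.resize(b,(400,300))]))
E
```

```text
10.65 [ 0.773  1.202 -1.35   1.576  0.009  1.069 -0.006] [0.5658 0.3001 0.1525] [-0.4 -0.4 -8.8] [-2.6  -0.7   0.04] 0.05454755654622051
[[-0.099  0.967 -0.235]
 [ 0.41   0.255  0.876]
 [ 0.907 -0.01  -0.422]]
rv [-0.    -0.001 -0.01 ] 0.6 dx [-56.1   2.2  27.7]
1 [ 0.77  1.21 -1.34  1.58  0.01  1.06  0.  ] 0.0
4 [ 0.76  1.23 -1.33  1.58  0.03  1.05  0.02] 0.0
7 [ 0.76  1.26 -1.31  1.58  0.04  1.04  0.04] 0.0
10 [ 0.75  1.28 -1.29  1.58  0.05  1.03  0.06] 0.0
```

View pics/s5.png

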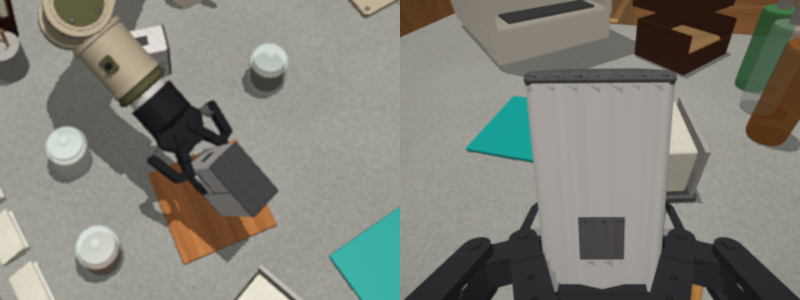

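The case is at 65° over the board, heavy end down and firm in the grip. Now I lower it to just above contact, then gently on.

Call:
send_rows(jaw=[0,0,0,0,0,0,0,0,0,0], xyz=[[-11,0,5],[-23,0,10],[-36,0.5,16],[-46,1,21],[-52,1,24],[-54,1,25],[-56,1,26],[-57,1,26.5],[-58,1,27],[-58,1,27]], angular=[[0,0,0],[0,0,0],[0,0,0],[0,0,0],[0,0,0],[0,0,0],[0,0,0],[0,0,0],[0,0,0],[0,0,0]])

```text
t: 12.0
tcp_pos: [0.5663, 0.3025, 0.0977]
orientation: [0.513, 0.67, 0.328, -0.425]
ft_force: [-0.3, 0.1, -9.7]
grip_width: 0.0543
finger_force: 69.2
```

```bash
python3 st.py
```

```text
12.0 [ 0.754  1.268 -1.298  1.581  0.046  1.028  0.056] [0.5663 0.3025 0.0977] [-0.3  0.1 -9.7] [-2.49 -0.62 -0.  ] 0.0542606800291569
[[-0.112  0.966 -0.233]
 [ 0.409  0.258  0.875]
 [ 0.906  0.003 -0.423]]
```

Call:
send_rows(jaw=[0,0,0,0,0,0,0,0,0,0], xyz=[[-3,0,1.5],[-5,0,2.5],[-7,0,3.5],[-8,0,4],[-9,0,4.5],[-10,0,5],[-11,0,5.5],[-11.5,0,5.5],[-12,0,6],[-12,0,6]], angular=[[0,0,0],[0,0,0],[0,0,0],[0,0,0],[0,0,0],[0,0,0],[0,0,0],[0,0,0],[0,0,0],[0,0,0]])

```text
t: 13.25
tcp_pos: [0.5662, 0.3029, 0.0842]
orientation: [0.513, 0.67, 0.328, -0.425]
ft_force: [0.1, 0.2, -8.8]
grip_width: 0.0545
finger_force: 69.2
```

Call:
send_rows(jaw=[0,0,0,0,0,0,0,0,0,0], xyz=[[-0.5,0,0.2],[-1,0,0.5],[-1.5,0,0.7],[-2,0,0.9],[-2.5,0,1.2],[-3,0,1.4],[-3.5,0,1.6],[-4,0,1.8],[-4,0,1.8],[-4,0,1.8]], angular=[[0,0,0],[0,0,0],[0,0,0],[0,0,0],[0,0,0],[0,0,0],[0,0,0],[0,0,0],[0,0,0],[0,0,0]])

```text
t: 14.5
tcp_pos: [0.5662, 0.3029, 0.0803]
orientation: [0.513, 0.669, 0.328, -0.425]
ft_force: [-0.4, -2.2, -3.3]
grip_width: 0.0542
finger_force: 69.5
```

Call:
send_rows(jaw=[1,1,1,1,1,1,1,1,1,1], xyz=[[0,0,0],[0,0,-3],[0,0,-25],[0,0,-55],[0,0,-90],[0,0,-125],[0,0,-150],[0,0,-160],[0,0,-160],[0,0,-160]], angular=[[0,0,0],[0,0,0],[0,0,0],[0,0,0],[0,0,0],[0,0,0],[0,0,0],[0,0,0],[0,0,0],[0,0,0]])

```text
t: 15.75
tcp_pos: [0.6026, 0.164, 0.1474]
orientation: [0.513, 0.67, 0.327, -0.426]
ft_force: [0.1, -0.1, -0.5]
grip_width: 0.0855
finger_force: 0.0
```

```bash
python3 st.py;python3 - <<'E'
from h import *
a=capture("scene");b=capture("top");cv2.imwrite("pics/t6.png",b)
cv2.imwrite("pics/s6.png",np.hstack([cv2.resize(a[190:430,160:480],(400,300)),cv2.resize(b[130:280,190:390],(400,300))]))
E
```

```text
15.75 [ 0.883  1.235 -1.316  1.424  0.029  1.312  0.093] [0.6026 0.164  0.1474] [ 0.1 -0.1 -0.5] [-0.91 -0.28 -0.01] 0.08553232216026217
[[-0.112  0.966 -0.235]
 [ 0.408  0.26   0.875]
 [ 0.906  0.002 -0.423]]
```

View pics/s6.png

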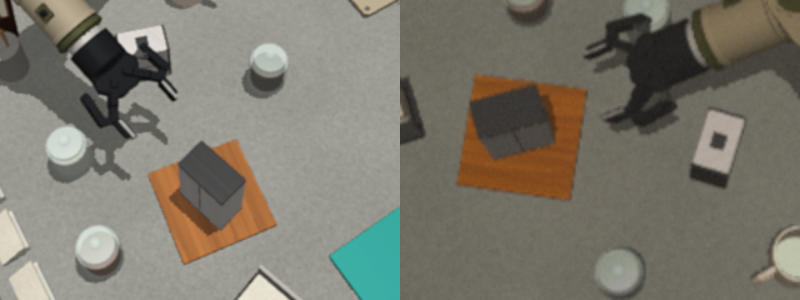

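The case stands upright, clear of the gripper, with its end face at about (471..553, 86..138) in the right half. I check its centre on the board.

```bash
python3 - <<'E'
from h import *
f=lambda L:[(190+(x-400)/2,130+y/2) for x,y in L]
w=ray("top",f([(471,102),(542,86),(554,122),(484,138)]),.148);print(w.round(3),w.mean(0).round(3))
w=ray("top",f([(494,158),(554,144)]),.008);print(w.round(3))
E
```

```text
[[0.59  0.323 0.148]
 [0.611 0.225 0.148]
 [0.56  0.208 0.148]
 [0.539 0.304 0.148]] [0.575 0.265 0.148]
[[0.542 0.311 0.008]
 [0.562 0.222 0.008]]
```

```bash
python3 -c "
from workcell import *
print(hand_in())"
```

```text
the job is handed in; nothing more can be done
None
```

I handed the job in: the long case stands upright on its heavy end, about 6 mm from the middle of the wooden board. The gripper is clear and the shorter case was not touched. One risk: mid-job, joints 2 and 7 read about 0.001 and 0.004 rad past their stated ranges, and the hand-in gave no verdict.

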